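# Pin the cast rosettes to their backing blocks

## Task

Lay every copper rosette on a wooden block of its own, pin up, centred so that no edge overhangs and with its notch facing the block's black line. Only when all of them lie so, take the mallet by its handle and strike each rosette's pin fully down with the mallet's flat end (never with the gripper). Leave every rosette still in place on its block, stand the mallet upright again in the middle of its cork mat, and leave the other things on the bench where they are.

Things in the scene. Friction and masses are not known exactly. Their poses are not given: they have to be found in the camera images.
- rosette1: cast copper rosette: square plate 56 x 56 x 14 mm (0.16 to 0.28 kg), beads on its face, a notch 14 mm wide, 10 mm deep in the middle of one edge, a steel pin standing in its centre. Origin: centre of the underside; z up, x towards the notched edge. All alike; three or four are present (an absent one reads None), starting flat on the bench, pin up, notch away from the robot.
- rosette1_pin (a joint): how far this rosette's pin is driven down, m: 0 to 0.003 at the start, 0.012 fully home. The pin is on the plate's z axis; its flat head, 15 mm wide, tops out 32 mm above the plate's underside at 0, 20 mm when home. It resists with about 8 N (friction) plus a light spring, 9.5 N at the end, and stays as deep as it was driven.
- rosette2: cast copper rosette: square plate 56 x 56 x 14 mm (0.16 to 0.28 kg), beads on its face, a notch 14 mm wide, 10 mm deep in the middle of one edge, a steel pin standing in its centre. Origin: centre of the underside; z up, x towards the notched edge. All alike; three or four are present (an absent one reads None), starting flat on the bench, pin up, notch away from the robot.
- rosette2_pin (a joint): how far this rosette's pin is driven down, m: 0 to 0.003 at the start, 0.012 fully home. The pin is on the plate's z axis; its flat head, 15 mm wide, tops out 32 mm above the plate's underside at 0, 20 mm when home. It resists with about 8 N (friction) plus a light spring, 9.5 N at the end, and stays as deep as it was driven.
- rosette3: cast copper rosette: square plate 56 x 56 x 14 mm (0.16 to 0.28 kg), beads on its face, a notch 14 mm wide, 10 mm deep in the middle of one edge, a steel pin standing in its centre. Origin: centre of the underside; z up, x towards the notched edge. All alike; three or four are present (an absent one reads None), starting flat on the bench, pin up, notch away from the robot.
- rosette3_pin (a joint): how far this rosette's pin is driven down, m: 0 to 0.003 at the start, 0.012 fully home. The pin is on the plate's z axis; its flat head, 15 mm wide, tops out 32 mm above the plate's underside at 0, 20 mm when home. It resists with about 8 N (friction) plus a light spring, 9.5 N at the end, and stays as deep as it was driven.
- rosette4: cast copper rosette: square plate 56 x 56 x 14 mm (0.16 to 0.28 kg), beads on its face, a notch 14 mm wide, 10 mm deep in the middle of one edge, a steel pin standing in its centre. Origin: centre of the underside; z up, x towards the notched edge. All alike; three or four are present (an absent one reads None), starting flat on the bench, pin up, notch away from the robot.
- rosette4_pin (a joint): how far this rosette's pin is driven down, m: 0 to 0.003 at the start, 0.012 fully home. The pin is on the plate's z axis; its flat head, 15 mm wide, tops out 32 mm above the plate's underside at 0, 20 mm when home. It resists with about 8 N (friction) plus a light spring, 9.5 N at the end, and stays as deep as it was driven.
- block1: wooden backing block, 76 x 76 mm, 14 mm high, fixed to the bench, with a black line 6 mm wide inlaid in the top at the middle of one edge and down that side. Origin: centre of its underside, z up, x towards the black line. All alike, always four; any rosette may go on any block, one each; with three rosettes one block stays empty.
- block1_aim (a point): on block1, where the middle of the notch (23 mm from the rosette's centre) lies when a rosette is centred there with its notch at the black line: 23 mm from the block's centre along its x, 21 mm above the bench
- block2: wooden backing block, 76 x 76 mm, 14 mm high, fixed to the bench, with a black line 6 mm wide inlaid in the top at the middle of one edge and down that side. Origin: centre of its underside, z up, x towards the black line. All alike, always four; any rosette may go on any block, one each; with three rosettes one block stays empty.
- block2_aim (a point): on block2, where the middle of the notch (23 mm from the rosette's centre) lies when a rosette is centred there with its notch at the black line: 23 mm from the block's centre along its x, 21 mm above the bench
- block3: wooden backing block, 76 x 76 mm, 14 mm high, fixed to the bench, with a black line 6 mm wide inlaid in the top at the middle of one edge and down that side. Origin: centre of its underside, z up, x towards the black line. All alike, always four; any rosette may go on any block, one each; with three rosettes one block stays empty.
- block3_aim (a point): on block3, where the middle of the notch (23 mm from the rosette's centre) lies when a rosette is centred there with its notch at the black line: 23 mm from the block's centre along its x, 21 mm above the bench
- block4: wooden backing block, 76 x 76 mm, 14 mm high, fixed to the bench, with a black line 6 mm wide inlaid in the top at the middle of one edge and down that side. Origin: centre of its underside, z up, x towards the black line. All alike, always four; any rosette may go on any block, one each; with three rosettes one block stays empty.
- block4_aim (a point): on block4, where the middle of the notch (23 mm from the rosette's centre) lies when a rosette is centred there with its notch at the black line: 23 mm from the block's centre along its x, 21 mm above the bench
- mallet: wooden carver's mallet, 152 mm tall, 0.33 to 0.5 kg, standing on the flat end of its round head (its striking face), handle up. Origin: centre of the flat end; z to the handle. Head 66 mm diameter, 80 mm tall, round paler handle 25 mm diameter from 100 to 140 mm, then a 31 mm knob. Grip it from above, about 122 mm up, to clear its top. Centre of mass about 50 mm up.
- mat: round cork mat, 90 mm diameter, 5 mm thick, fixed to the bench; origin at the centre of its underside
- tin: bystander, to be left alone: closed round tin with a paper label, 72 mm diameter, 85 mm tall, standing
- cup: bystander, to be left alone: steel cup, 64 mm diameter, 75 mm tall, standing
- brush: bystander, to be left alone: brush lying on the bench, about 200 mm long
- chisel: bystander, to be left alone: wood-handled chisel lying on the bench, 240 mm long
- offcut: bystander, to be left alone: wood offcut 45 x 110 x 22 mm
- spool: bystander, to be left alone: spool of copper wire, 60 mm diameter, 44 mm tall
Things that resemble listed ones, but are neither listed nor needed, are in the scene too. Leave any green or pink look-alike of the block3 alone.

How it is judged:
By the outcome, as a careful person would: the job done as asked, in the order asked, and still so for the second after the job is handed in, with the robot touching nothing.
Of rosette1, rosette2, rosette3, rosette4 only 3 to 4 are there at a start; the rules pass over those that are not, and their reading is None.
At some moment in a run one of rosette1, rosette2, rosette3, rosette4 may be knocked a few centimetres aside while the robot is not near it.
Once in a run the grip may slacken for a moment while it holds something.
It also fails if it takes over 210 s, if anything falls off the work surface, if the arm or the gripper's body presses on something with over 40 N, if the wrist force passes 120 N, or if a joint passes its speed limit or range.

## Robot

A 6-joint arm with a two-finger parallel gripper is mounted at the origin on the work surface. World frame = base frame: x ahead of the robot, y to its left, z up, the work surface at z = 0. Lengths are in m, angles in rad, forces in N, time in s.
With the tool pointing down it reaches from about 0.4 to 0.925 m from the base axis. Payload 12.5 kg.
Tool frame: the origin (TCP) lies midway between the tips of the shut fingers; the grasp point (between the pads) lies 19 mm behind it; z points along the fingers, y is the line along which they close (so a half turn about z gives the same grasp; the last joint's range is limited). The gripper opens to 95 mm and grips with 3 to 60 N. Pads are 20 mm wide; open, the fingers measure 119 mm over their backs; the gripper's body (75 mm by 180 mm) begins 59 mm behind the grasp point.
Start: joints at [-1.297, 0.491, 1.559, -0, 1.092, -0.106], TCP at [0.232, -0.58, 0.215] pointing down, gripper open.
Joint ranges: [-3.1, 3.1], [-0.84, 2.19], [0.05, 2.79], [-1.13, 4.28], [0.06, 2.93], [-2.69, 2.69]. Speed limits (rad/s): [2.22, 2.22, 2.79, 3.14, 3.14, 3.14].

## Interface

Orientations are given as a rotation vector (axis times angle).
In Python, from rig import manip, eyes, order, spotter gives the robot as it stands. The module is installed in compiled form; this text tells all that it offers.
- The arm moves only by the tool move_arm, never from a script. Its argument "increments" is a list of rows, each a list of 5 numbers: the opening, from 0 (shut) to 1 (fully open), then the shift along the tool's x, y, z in cm, then the turn about the tool's z in rad. In form: [[hand, tx, ty, tz, yaw], ...]. A call has 1 to 20 rows; each row is the pose to reach, as a shift and turn from the pose commanded when the call began, along the tool's axes at that moment; what a row does not reach only later rows make up. A row lasts 1/8 s, in which the tool goes at most 62.5 mm and 10.7 degrees, less where a joint would pass 70% of its speed; a pose out of reach is approached as far as the arm can. A call with a gripper value outside its range is refused whole. The fingers move at their own pace and stop on an object; "force" is the grip in N (left out, the last holds). Time passes only in rows, so rows that repeat a pose let the fingers close. It gives the time, the measured TCP pose, the force, the opening and the grip force at its end, in the units of the state.
- manip.get_obs(): the state, without advancing time (a new reading comes with each control period).
- eyes.read_camera(name): name is "scene" or "top" or "wrist"; returns a dict with "frame" (480x640x3 uint8, blue, green, red), "depth" (480x640 float32, m along the optical axis (not along the pixel's ray), 0 where there is no reading), "fov_y" (degrees; the focal length in pixels is half the picture's height over the tangent of half this angle, whatever the lens; pixels are square), "cx", "cy" (the principal point, pixels), "R" (3x3) and "t" (3): a world point X has camera coordinates R X + t; the wrist camera has in their place "hand_eye" (4x4, takes a point from camera to tool coordinates, whose origin is the TCP and whose axes are the flange's). Camera axes: x right, y down, z forward; pixel columns grow to the right and rows downward; lengths in m; the calibration is good to about 2 mm. A picture is of the moment at which its call begins: read the wrist's pose just before it.
- order.close_job(): hands the job in; it is judged then, once.
Trained networks look in a picture, given as the dict that the camera call returned (one of the last four; its "shot" number tells which), for a name from the list of things; names that differ only in an ending like _2 or _b are one class to them, and where a whole thing is asked for, a point or a joint stands for the part that bears it (a point fixed in the world has none). Each returns a list of dicts, best first, with "score" (0 to 1); they miss things now and then, are a little off and sometimes report something else, mostly with a low value. They report only what shows in the picture. A call takes as long as a camera call. They do not tell look-alikes from the thing itself.
- spotter.outline_of(query, picture): "mask" (480x640 bool, what is visible of it) and "bbox" ([left, top, width, height] in pixels, round what is visible of it).
The state is a dict: "clock": time; "joint_positions": joint angles; "qd": joint speeds; "tau": joint torques, N m; "eef_pos": TCP position; "tcp_rot": TCP orientation; "force": force on the tool from outside, world axes, zero at the start; "torque": the same for the moment, N m; "width": finger opening in m; "grasp_force": force on a finger pad.
Only numpy, scipy, OpenCV 4.12 (cv2) and the standard library are available. Lean on these libraries where they do the work, as an engineer would, in place of code of your own. Each camera call takes 0.05 s, during which the arm holds its last target. There are 200 camera calls.

## Working session

There is one attempt and no reset: what is moved stays moved. The work goes in short steps, Python scripts to look and compute and a tool call to move; the robot and the scene stay as the last step left them, time stands still between calls to the robot, and variables do not carry over. Pictures are saved under pics/ and viewed, at most 14 in all, crops included, and the job is handed in when it is done.

Besides the shell and the picture viewer there is one more tool, called after ">>>" as name(argument=value, ...) on one line, values as JSON. move_arm: Moves the arm, as the interface text tells. Its arguments: {"type":"object","properties":{"increments":{"type":"array"},"force":{"type":"number"}},"required":["increments"]}

```bash
mkdir -p pics
cat > h.py <<'E'
import numpy as np, cv2
from scipy.spatial.transform import Rotation as Ro
from rig import manip, eyes, order, spotter
def shot(n):
    o=manip.get_obs(); p=eyes.read_camera(n)
    f=240/np.tan(np.radians(p["fov_y"])/2)
    if n=="wrist":
        H=np.array(p["hand_eye"]); T=np.eye(4); T[:3,:3]=Ro.from_rotvec(o["tcp_rot"]).as_matrix(); T[:3,3]=o["eef_pos"]
        W=T@H
    else:
        W=np.eye(4); R=np.array(p["R"]); W[:3,:3]=R.T; W[:3,3]=-R.T@np.array(p["t"])
    p["f"]=f; p["W"]=W; return p
def cloud(p):
    v,u=np.mgrid[:480,:640]; d=p["depth"]
    c=np.stack([(u-p["cx"])/p["f"]*d,(v-p["cy"])/p["f"]*d,d],-1)
    X=c@p["W"][:3,:3].T+p["W"][:3,3]; X[d==0]=np.nan; return X
def proj(p,X):
    c=(np.atleast_2d(X)-p["W"][:3,3])@p["W"][:3,:3]
    return np.c_[c[:,0]/c[:,2]*p["f"]+p["cx"],c[:,1]/c[:,2]*p["f"]+p["cy"]]
E
python3 - <<'E'
from h import *
print(manip.get_obs())
for n in("top","scene","wrist"):
    p=shot(n); cv2.imwrite(f"pics/{n}0.png",p["frame"]); X=cloud(p)
    print(n,p["f"],p["W"].round(3).tolist(),{k:v for k,v in p.items() if k in("cx","cy","fov_y","shot")})
    if n=="top":
        for q in["rosette1","block1","mallet","mat","tin","cup","brush","chisel","offcut","spool"]:
            for r in spotter.outline_of(q,p):
                m=r["mask"]; print(q,round(r["score"],2),r["bbox"],np.nanmedian(X[m],0).round(3),np.nanmin(X[m],0).round(3),np.nanmax(X[m],0).round(3))
E
```

```text
{'clock': 0.0, 'joint_positions': array([-1.29660518e+00,  4.91534758e-01,  1.55948919e+00, -2.51976041e-05,
        1.09165279e+00, -1.05594846e-01]), 'qd': array([ 1.40414318e-04,  4.81972501e-05,  1.65283732e-03, -7.17827239e-04,
       -1.91921180e-03, -3.88941375e-05]), 'tau': array([-1.92007203e-03, -6.12655520e+01, -2.58186686e+01,  6.92309439e-02,
        4.82158398e-02, -3.83868348e-05]), 'eef_pos': array([ 0.23165084, -0.58021359,  0.21406346]), 'tcp_rot': array([-3.08405834e+00, -5.92801981e-01,  1.78307006e-04]), 'force': array([ 0.38349673, -0.58087548,  0.82813996]), 'torque': array([-0.02164839, -0.00959293,  0.01405019]), 'grasp_force': 0.0, 'width': 0.09517785339251139}
top 450.7078752766609 [[0.014, -0.978, 0.206, 0.334], [-1.0, -0.014, 0.001, 0.068], [0.002, -0.206, -0.979, 1.094], [0.0, 0.0, 0.0, 1.0]] {'fov_y': 56.07021742571617, 'cx': 312.8943675826901, 'cy': 238.6473245150924, 'shot': 1}
rosette1 0.93 [255.8, 262.1, 25.9, 28.9] [0.468 0.174 0.013] [ 0.44   0.144 -0.005] [0.5   0.208 0.033]
rosette1 0.84 [331.2, 269.9, 28.5, 35.8] [ 0.445 -0.005  0.013] [ 0.411 
[... 1890 characters left out ...]
 [0.648 0.352 0.019]
offcut 0.63 [334.1, 148.5, 41.1, 24.3] [ 0.765 -0.037  0.021] [ 0.741 -0.094 -0.005] [0.804 0.019 0.027]
spool 0.89 [430.9, 153.9, 27.4, 33.0] [ 0.74  -0.251  0.042] [ 0.712 -0.299 -0.005] [ 0.794 -0.225  0.049]
scene 579.7125742114293 [[-0.642, 0.422, -0.64, 1.551], [0.767, 0.371, -0.524, 0.863], [0.017, -0.827, -0.562, 0.906], [0.0, 0.0, 0.0, 1.0]] {'fov_y': 44.978940171285814, 'cx': 325.4640647522681, 'cy': 247.50128204378356, 'shot': 2}
wrist 389.97589730569103 [[0.37, -0.891, -0.262, 0.307], [-0.929, -0.356, -0.104, -0.552], [-0.001, 0.282, -0.959, 0.385], [0.0, 0.0, 0.0, 1.0]] {'fov_y': 63.21816568177484, 'cx': 322.441542648558, 'cy': 240.14481012783904, 'shot': 3}
```

Run:
```python
import cv2
a=cv2.imread("pics/top0.png")[130:370,70:560]
cv2.imwrite("pics/topc.png",cv2.resize(a,(800,392),interpolation=cv2.INTER_CUBIC))
```

```text
(no output)
```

View pics/topc.png

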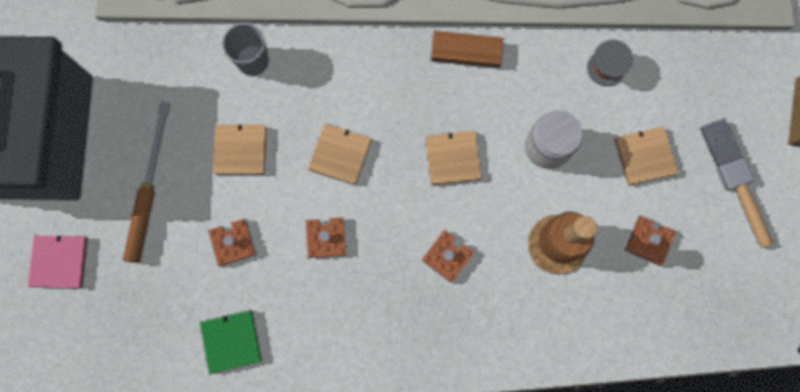

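Wooden blocks are the four at top-picture (215,221), (279,223), (345,228), (467,226), all with black lines on the far edge; the pink one at (104,290) and the green one at (211,340) are look-alikes to be left. There are four rosettes, at (210,279), (269,276), (345,288) and (467,274). I'll measure them with the wrist camera.

```bash
cat >> h.py <<'E'
def goto(x,y,z,phi=None):
    "increments (cm, rad) to TCP x,y,z with tool x axis at world angle phi deg"
    o=manip.get_obs(); R=Ro.from_rotvec(o["tcp_rot"]).as_matrix()
    d=R.T@(np.array([x,y,z])-o["eef_pos"])*100; f=np.degrees(np.arctan2(R[1,0],R[0,0]))
    t=0 if phi is None else -np.radians((phi-f+180)%360-180)
    print("goto",[x,y,z,phi],"->",d.round(2),"yaw",round(t,3),"| tilt",R[:,2].round(3),"phi",round(f,1))
E
python3 -c "
from h import *
goto(0.52,-0.2,0.28,0)"
```

```text
goto [0.52, -0.2, 0.28, 0] -> [ 40.88 -24.65  -6.54] yaw 0.38 | tilt [ 0. -0. -1.] phi 21.8
```

>>> move_arm(increments=[[1,0,0,-6.5,0],[1,41,-24.7,-6.5,0.38],[1,41,-24.7,-6.5,0.38],[1,41,-24.7,-6.5,0.38],[1,41,-24.7,-6.5,0.38],[1,41,-24.7,-6.5,0.38],[1,41,-24.7,-6.5,0.38],[1,41,-24.7,-6.5,0.38],[1,41,-24.7,-6.5,0.38],[1,41,-24.7,-6.5,0.38],[1,41,-24.7,-6.5,0.38],[1,41,-24.7,-6.5,0.38]])

```text
clock: 2.15
eef_pos: [0.5204, -0.2, 0.2797]
tcp_rot: [3.141, -0.003, -0.0]
force: [0.8, 0.9, -0.2]
width: 0.0951
grasp_force: 0.0
```

```bash
cat >> h.py <<'E'
def rects(p,q,z0,z1,size,minscore=0.3):
    "list of (centre x,y,heading deg of notch/black line,fitted size,score,bbox)"
    X=cloud(p); out=[]; g=cv2.cvtColor(p["frame"],cv2.COLOR_BGR2GRAY)
    for r in spotter.outline_of(q,p):
        if r["score"]<minscore: continue
        m=cv2.dilate(r["mask"].astype(np.uint8),np.ones((7,7)))>0
        m&=(X[...,2]>z0)&(X[...,2]<z1)
        if m.sum()<150: continue
        P=X[m][:,:2]; c0=np.median(P,0); k=np.abs(P-c0).max(1)<0.06
        P=P[k]; G=g[m][k]
        ij=((P-c0)*1000+80).round().astype(int); im=np.zeros((160,160),np.uint8); im[ij[:,1],ij[:,0]]=255
        im=cv2.morphologyEx(cv2.morphologyEx(im,cv2.MORPH_CLOSE,np.ones((5,5))),cv2.MORPH_OPEN,np.ones((7,7)))
        cs=cv2.findContours(im,cv2.RETR_EXTERNAL,cv2.CHAIN_APPROX_NONE)[0]
        if not cs: continue
        (cx,cy),wh,a=cv2.minAreaRect(max(cs,key=cv2.contourArea))
        c=c0+(np.array([cx,cy])-80)/1000
        best=[]
        for j in range(4):
            t=np.radians(a+90*j); dv=np.array([np.cos(t),np.sin(t)])
            if q[0]=="r": n=(np.linalg.norm(P-c-0.024*dv,axis=1)<0.005).sum()
            else:
                s=np.linalg.norm(P-c-0.034*dv,axis=1)<0.003; n=G[s].mean() if s.any() else 999
            best.append((n,(a+90*j+180)%360-180))
        best.sort()
        out.append((c.round(4),round(best[0][1],1),np.round(wh,0),round(r["score"],2),np.int32(r["bbox"]),[round(float(b[0])) for b in best]))
    for o in out: print(q,p["shot"],*o)
    return out
E
python3 - <<'E'
from h import *
p=shot("wrist"); cv2.imwrite("pics/w1.png",p["frame"])
rects(p,"rosette1",.009,.018,56); rects(p,"block1",.009,.018,76); X=cloud(p)
for q,a,b in[("mallet",.14,.17),("mat",.002,.008)]:
    for r in spotter.outline_of(q,p):
        P=X[r["mask"]]; P=P[(P[:,2]>a)&(P[:,2]<b)]; print(q,r["score"],r["bbox"],len(P),P.min(0),P.max(0),np.median(P,0))
goto(0.52,0.2,0.28,0)
E
```

```text
rosette1 4 [ 0.445  -0.0066] -36.2 [57. 58.] 0.89 [131 231  61  63] [0, 42, 48, 50]
rosette1 4 [ 0.4717 -0.3074] -24.0 [57. 57.] 0.84 [381 209  62  61] [0, 48, 49, 60]
rosette1 4 [0.4711 0.1624] -90.0 [38. 57.] 0.71 [  0 217  37  52] [0, 0, 52, 57]
block1 4 [0.5902 0.1331] 166.0 [31. 77.] 0.89 [ 1 94 36 83] [113, 120, 999, 999]
block1 4 [ 0.6013 -0.3076] 13.0 [76. 77.] 0.85 [380  79  83  90] [26, 76, 107, 114]
block1 4 [ 0.5943 -0.0147] 7.1 [77. 77.] 0.58 [108  88  83  84] [26, 107, 113, 114]
mallet 0.84 [267.2, 217.2, 61.5, 89.4] 1016 [ 0.45652616 -0.18934744  0.14006778] [ 0.48538388 -0.15962763  0.15897738] [ 0.47282914 -0.17502174  0.15660106]
mat 0.92 [261.5, 206.1, 71.8, 52.8] 890 [ 0.44459503 -0.21542417  0.00201146] [ 0.50994379 -0.12687795  0.00784697] [ 0.4899063  -0.16148789  0.00535864]
mat 0.5 [239.4, 67.3, 77.0, 81.8] 1 [ 0.65824399 -0.16743628  0.00272264] [ 0.65824399 -0.16743628  0.00272264] [ 0.65824399 -0.16743628  0.00272264]
goto [0.52, 0.2, 0.28, 0] -> [ -0.11 -39.96  -0.04] yaw -0.001 | tilt [ 0. -0. -1.] phi -0.1
```

View pics/w1.png

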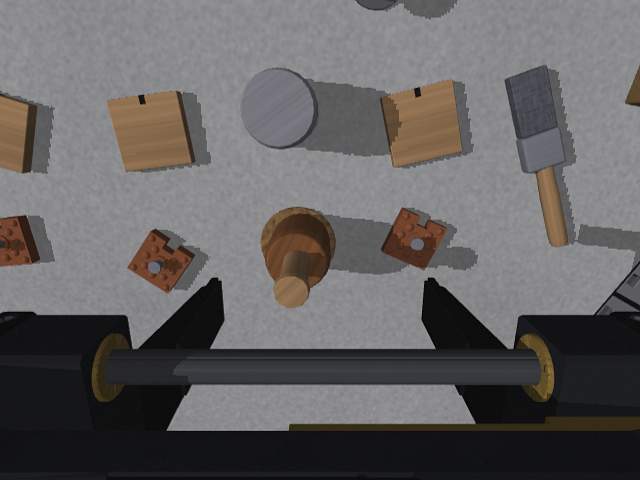

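>>> move_arm(increments=[[1,0,-40,0,0],[1,0,-40,0,0],[1,0,-40,0,0],[1,0,-40,0,0],[1,0,-40,0,0],[1,0,-40,0,0],[1,0,-40,0,0],[1,0,-40,0,0],[1,0,-40,0,0],[1,0,-40,0,0]])

```text
clock: 3.65
eef_pos: [0.5212, 0.1998, 0.2797]
tcp_rot: [3.141, -0.003, 0.0]
force: [1.0, -0.6, 0.3]
width: 0.0951
grasp_force: 0.0
```

Run:
```python
from h import *
p=shot("wrist"); cv2.imwrite("pics/w2.png",p["frame"]); print(manip.get_obs()["eef_pos"])
rects(p,"rosette1",.009,.018,56); rects(p,"block1",.009,.018,76)
```

```text
[0.52125154 0.19984307 0.27973629]
rosette1 5 [0.4698 0.1746] 5.2 [57. 56.] 0.97 [318 214  50  54] [0, 44, 49, 53]
rosette1 5 [0.4604 0.3133] 18.4 [57. 57.] 0.85 [196 224  60  54] [0, 50, 50, 60]
rosette1 5 [ 0.4447 -0.0061] -36.9 [58. 57.] 0.64 [464 230  66  60] [0, 42, 48, 63]
block1 5 [0.3462 0.3056] -90.0 [67. 32.] 0.97 [209 320  62  67] [26, 999, 999, 999]
block1 5 [ 0.594  -0.0141] 6.9 [77. 77.] 0.9 [482  92  70  82] [21, 106, 111, 112]
block1 5 [0.5972 0.1576] -17.4 [77. 76.] 0.87 [318  81  90  95] [25, 106, 113, 113]
block1 5 [0.4291 0.5616] -90.0 [65. 76.] 0.74 [  0 242  57  62] [45, 99, 99, 999]
block1 5 [0.6022 0.309 ] 1.0 [76. 76.] 0.6 [183  82  76  80] [24, 105, 112, 113]
```

The wrist picture at y = -0.2 shows wooden blocks at (150,130) and (425,125), with the black line on the far side. Rosettes are at (160,260) and (413,237), the mallet on its mat at (297,245), and the fits are clean. I'll pick the rosette at (0.470, 0.175) first.

>>> move_arm(increments=[[1,-5.1,2.5,6,-0.093],[1,-5.1,2.5,12,-0.093],[1,-5.1,2.5,18,-0.093],[1,-5.1,2.5,22,-0.093],[1,-5.1,2.5,24,-0.093],[1,-5.1,2.5,26,-0.093],[1,-5.1,2.5,27,-0.093],[1,-5.1,2.5,27.6,-0.093],[1,-5.1,2.5,27.6,-0.093],[0,-5.1,2.5,27.6,-0.093],[0,-5.1,2.5,27.6,-0.093],[0,-5.1,2.5,27.6,-0.093],[0,-5.1,2.5,27.6,-0.093],[0,-5.1,2.5,27.6,-0.093],[0,-5.1,2.5,27.6,-0.093]], force=30)

```text
clock: 5.68
eef_pos: [0.47, 0.1759, 0.0037]
tcp_rot: [3.138, 0.146, 0.0]
force: [-0.9, -0.4, 3.2]
width: 0.0554
grasp_force: 30.0
```

Run:
```python
from h import *
goto(.5972,.1576,.018,-17.4)
```

```text
goto [0.5972, 0.1576, 0.018, -17.4] -> [12.49  3.   -1.43] yaw 0.397 | tilt [ 0. -0. -1.] phi 5.3
```

>>> move_arm(increments=[[0,0,0,-2,0],[0,0,0,-5,0],[0,3,0.7,-5,0.1],[0,7,1.7,-5,0.25],[0,11,2.6,-5,0.397],[0,12.5,3,-5,0.397],[0,12.5,3,-4,0.397],[0,12.5,3,-2.6,0.397],[0,12.5,3,-1.9,0.397],[0,12.5,3,-1.5,0.397],[0,12.5,3,-1.4,0.397],[0,12.5,3,-1.4,0.397]])

```text
clock: 7.18
eef_pos: [0.5974, 0.1577, 0.0179]
tcp_rot: [-3.105, 0.476, -0.001]
force: [-0.1, -0.6, -2.6]
width: 0.0562
grasp_force: 30.0
```

>>> move_arm(increments=[[1,0,0,0,0],[1,0,0,0,0],[1,0,0,0,0],[1,0,0,-3,0],[1,0,0,-7,0],[1,-5,-3,-7,-0.15],[1,-9,-5.5,-7,-0.3],[1,-13,-8,-7,-0.45],[1,-17.7,-10.7,-7,-0.625],[1,-17.7,-10.7,-6,-0.625],[1,-17.7,-10.7,-4,-0.625],[1,-17.7,-10.7,-2,-0.625],[1,-17.7,-10.7,0,-0.625],[1,-17.7,-10.7,1,-0.625],[1,-17.7,-10.7,1.4,-0.625],[0,-17.7,-10.7,1.4,-0.625],[0,-17.7,-10.7,1.4,-0.625],[0,-17.7,-10.7,1.4,-0.625],[0,-17.7,-10.7,1.4,-0.625],[0,-17.7,-10.7,1.4,-0.625]])

```text
clock: 9.68
eef_pos: [0.4605, 0.3128, 0.0038]
tcp_rot: [-3.101, -0.502, -0.001]
force: [0.1, 0.4, 1.7]
width: 0.0557
grasp_force: 30.0
```

Run:
```python
from h import *
print(manip.get_obs()["width"])
goto(.6022,.309,.018,1.0)
```

```text
0.05571469276001009
goto [0.6022, 0.309, 0.018, 1.0] -> [13.32  4.83 -1.41] yaw 0.303 | tilt [ 0.  0. -1.] phi 18.4
```

>>> move_arm(increments=[[0,0,0,-2,0],[0,0,0,-5,0],[0,3,1.1,-5,0.1],[0,7,2.5,-5,0.2],[0,11,4,-5,0.303],[0,13.3,4.8,-5,0.303],[0,13.3,4.8,-4,0.303],[0,13.3,4.8,-2.6,0.303],[0,13.3,4.8,-1.9,0.303],[0,13.3,4.8,-1.5,0.303],[0,13.3,4.8,-1.4,0.303],[0,13.3,4.8,-1.4,0.303]])

```text
clock: 11.18
eef_pos: [0.6019, 0.3093, 0.0179]
tcp_rot: [-3.141, -0.028, -0.001]
force: [-1.2, 0.2, -2.9]
width: 0.0556
grasp_force: 30.0
```

>>> move_arm(increments=[[1,0,0,0,0],[1,0,0,0,0],[1,0,0,0,0],[1,0,0,-3,0],[1,0,0,-8,0],[1,-8,20.8,-26,0],[1,-8,20.8,-26,0],[1,-8,20.8,-26,0],[1,-8,20.8,-26,0],[1,-8,20.8,-26,0],[1,-8,20.8,-26,0],[1,-8,20.8,-26,0],[1,-8,20.8,-26,0]])

```text
clock: 12.8
eef_pos: [0.5255, 0.1006, 0.2765]
tcp_rot: [3.141, 0.03, -0.003]
force: [0.0, -0.2, -0.5]
width: 0.0952
grasp_force: 0.0
```

Run:
```python
from h import *
p=shot("wrist"); print(manip.get_obs()["eef_pos"])
rects(p,"rosette1",.023,.032,56);rects(p,"rosette1",.009,.018,56); 
goto(.4447,-.0063,.0037,-36.5)
```

```text
[0.52546601 0.10053023 0.27653769]
rosette1 6 [0.5971 0.1575] -17.4 [57. 56.] 0.82 [237  99  63  67] [0, 66, 73, 76]
rosette1 6 [0.6022 0.3083] 0.0 [57. 55.] 0.59 [89 97 68 60] [0, 67, 69, 90]
rosette1 6 [0.4099 0.012 ] -36.9 [57. 57.] 0.87 [362 266  61  59] [0, 41, 45, 57]
rosette1 6 [0.6262 0.3131] -180.0 [ 8. 11.] 0.59 [89 97 68 60] [0, 0, 0, 5]
goto [0.4447, -0.0063, 0.0037, -36.5] -> [-8.24 10.51 27.32] yaw 0.656 | tilt [-0.001 -0.    -1.   ] phi 1.1
```

Two placings are exact. The third rosette has been knocked and now lies at (0.410, 0.012), so I'll pick it from there.

>>> move_arm(increments=[[1,-3,2.2,6,0.17],[1,-6,4.4,12,0.34],[1,-9,6.6,17,0.5],[1,-11.7,8.6,20,0.663],[1,-11.7,8.6,22,0.663],[1,-11.7,8.6,24,0.663],[1,-11.7,8.6,26,0.663],[1,-11.7,8.6,27,0.663],[1,-11.7,8.6,27.3,0.663],[1,-11.7,8.6,27.3,0.663],[0,-11.7,8.6,27.3,0.663],[0,-11.7,8.6,27.3,0.663],[0,-11.7,8.6,27.3,0.663],[0,-11.7,8.6,27.3,0.663],[0,-11.7,8.6,27.3,0.663]])

```text
clock: 14.82
eef_pos: [0.4101, 0.0117, 0.0047]
tcp_rot: [2.979, -0.996, 0.0]
force: [-0.1, 0.1, 3.1]
width: 0.0557
grasp_force: 30.0
```

Run:
```python
from h import *
goto(.5942,-.0144,.018,7.0)
```

```text
goto [0.5942, -0.0144, 0.018, 7.0] -> [16.28 -8.99 -1.33] yaw -0.767 | tilt [ 0. -0. -1.] phi -37.0
```

>>> move_arm(increments=[[0,0,0,-2,0],[0,0,0,-5,0],[0,3,-1.7,-5,-0.15],[0,7,-3.9,-5,-0.3],[0,11,-6,-5,-0.45],[0,14,-7.7,-5,-0.6],[0,16.3,-9,-5,-0.767],[0,16.3,-9,-4,-0.767],[0,16.3,-9,-2.6,-0.767],[0,16.3,-9,-1.9,-0.767],[0,16.3,-9,-1.5,-0.767],[0,16.3,-9,-1.4,-0.767],[0,16.3,-9,-1.4,-0.767]])

```text
clock: 16.45
eef_pos: [0.5945, -0.0145, 0.0189]
tcp_rot: [3.136, 0.191, 0.001]
force: [-0.6, -0.3, -2.2]
width: 0.0558
grasp_force: 30.0
```

>>> move_arm(increments=[[1,0,0,0,0],[1,0,0,0,0],[1,0,0,0,0],[1,0,0,-3,0],[1,0,0,-8,0],[1,0,0,-14,0],[1,0,0,-20,0],[1,0,0,-26,0],[1,-11.9,19.2,-26,0],[1,-11.9,19.2,-26,0],[1,-11.9,19.2,-26,0],[1,-11.9,19.2,-26,0],[1,-11.9,19.2,-26,0],[1,-11.9,19.2,-26,0],[1,-11.9,19.2,-26,0]])

```text
clock: 18.32
eef_pos: [0.5, -0.2185, 0.2787]
tcp_rot: [-3.136, -0.193, -0.0]
force: [0.8, 0.2, 0.3]
width: 0.0948
grasp_force: 0.0
```

Run:
```python
from h import *
p=shot("wrist"); print(manip.get_obs()["eef_pos"])
rects(p,"rosette1",.023,.032,56);rects(p,"rosette1",.009,.018,56); 
rects(p,"block1",.009,.018,76)
goto(.4717,-.3074,.0037,66)
```

```text
[ 0.50004847 -0.21850201  0.2785906 ]
rosette1 7 [ 0.5944 -0.0153] 7.0 [57. 58.] 0.95 [103  59  66  55] [0, 72, 77, 97]
rosette1 7 [ 0.6195 -0.0089] -180.0 [ 8. 10.] 0.95 [103  59  66  55] [0, 0, 0, 22]
rosette1 7 [ 0.4719 -0.3072] -24.1 [57. 57.] 0.59 [362 199  66  66] [0, 48, 51, 58]
block1 7 [ 0.6016 -0.3078] 13.7 [77. 77.] 0.96 [378  75  77  79] [23, 75, 105, 111]
block1 7 [ 0.5943 -0.0155] 6.8 [76. 76.] 0.9 [98 47 84 83] [41, 68, 100, 108]
block1 7 [0.6007 0.1197] -95.3 [15. 50.] 0.57 [ 2 33 23 83] [999, 999, 999, 999]
goto [0.4717, -0.3074, 0.0037, 66] -> [-3.89  8.44 27.49] yaw -1.029 | tilt [ 0. -0. -1.] phi 7.0
```

>>> move_arm(increments=[[1,-3.9,8.4,0,-0.17],[1,-3.9,8.4,2,-0.34],[1,-3.9,8.4,6,-0.51],[1,-3.9,8.4,9,-0.68],[1,-3.9,8.4,11,-0.85],[1,-3.9,8.4,13,-1.03],[1,-3.9,8.4,17,-1.03],[1,-3.9,8.4,21,-1.03],[1,-3.9,8.4,24,-1.03],[1,-3.9,8.4,26,-1.03],[1,-3.9,8.4,27,-1.03],[1,-3.9,8.4,27.5,-1.03],[1,-3.9,8.4,27.5,-1.03],[0,-3.9,8.4,27.5,-1.03],[0,-3.9,8.4,27.5,-1.03],[0,-3.9,8.4,27.5,-1.03],[0,-3.9,8.4,27.5,-1.03],[0,-3.9,8.4,27.5,-1.03]])

```text
clock: 20.78
eef_pos: [0.4711, -0.3076, 0.0037]
tcp_rot: [2.635, 1.711, -0.0]
force: [-1.0, -0.4, 2.2]
width: 0.0557
grasp_force: 30.0
```

Run:
```python
from h import *
goto(.6014,-.3077,.018,103.3)
```

```text
goto [0.6014, -0.3077, 0.018, 103.3] -> [ 5.29 11.91 -1.43] yaw -0.651 | tilt [-0. -0. -1.] phi 66.0
```

>>> move_arm(increments=[[0,0,0,-2,0],[0,0,0,-5,0],[0,1.3,3,-5,-0.15],[0,3,6.8,-5,-0.3],[0,4.5,10,-5,-0.47],[0,5.3,11.9,-5,-0.65],[0,5.3,11.9,-4,-0.65],[0,5.3,11.9,-2.6,-0.65],[0,5.3,11.9,-1.9,-0.65],[0,5.3,11.9,-1.5,-0.65],[0,5.3,11.9,-1.4,-0.65],[0,5.3,11.9,-1.4,-0.65]])

```text
clock: 22.28
eef_pos: [0.6015, -0.3077, 0.0179]
tcp_rot: [1.951, 2.462, 0.0]
force: [-0.1, -0.3, -2.8]
width: 0.0555
grasp_force: 30.0
```

>>> move_arm(increments=[[1,0,0,0,0],[1,0,0,0,0],[1,0,0,0,0],[1,0,0,-3,0],[1,0,0,-8,0],[1,0,0,-14,0.15],[1,0,0,-20,0.3],[1,5,-2,-26,0.5],[1,9,-3,-28,0.68],[1,13,-5,-28,0.85],[1,17.3,-6.2,-28,1.03],[1,17.3,-6.2,-28,1.2],[1,17.3,-6.2,-28,1.37],[1,17.3,-6.2,-28,1.55],[1,17.3,-6.2,-28,1.62],[1,17.3,-6.2,-28,1.62],[1,17.3,-6.2,-28,1.62]])

```text
clock: 24.4
eef_pos: [0.5014, -0.1534, 0.2977]
tcp_rot: [3.128, 0.288, 0.0]
force: [-0.4, 0.7, 0.8]
width: 0.095
grasp_force: 0.0
```

```bash
cat > m.py <<'E'
from h import *
p=shot("wrist"); X=cloud(p)
print(manip.get_obs()["eef_pos"])
rects(p,"rosette1",.023,.032,56)
r=spotter.outline_of("mallet",p)[0]; m=cv2.dilate(r["mask"].astype(np.uint8),np.ones((5,5)))>0; P=X[m]
for a,b in[(.153,.162),(.105,.14),(.002,.0075)]:
    M=P if a>.1 else X[np.hypot(X[...,0]-.472,X[...,1]+.172)<.07]
    Q=M[(M[:,2]>a)&(M[:,2]<b)][:,:2]; 
    print(a,len(Q),Q.min(0),Q.max(0),cv2.minEnclosingCircle(Q.astype(np.float32)))
E
python3 m.py; python3 -c "
from h import *
p=shot('top');rects(p,'rosette1',.022,.033,56);goto(.472,-.174,.108,0)"
```

```text
[ 0.50141121 -0.15334362  0.29770658]
rosette1 8 [ 0.6015 -0.3074] 13.0 [56. 57.] 0.86 [447 107  58  57] [0, 57, 61, 76]
rosette1 8 [ 0.594  -0.0152] 7.1 [57. 57.] 0.83 [182  60  56  60] [0, 66, 68, 76]
rosette1 8 [0.597  0.1571] -17.9 [59. 57.] 0.77 [ 9 12 74 82] [0, 66, 69, 94]
0.153 887 [ 0.45578681 -0.18900343] [ 0.48493807 -0.16004312] ((0.470451295375824, -0.1742677241563797), 0.014989964663982391)
0.105 259 [ 0.46901046 -0.18580892] [ 0.48269875 -0.16203345] ((0.4724820554256439, -0.1740494966506958), 0.012198157608509064)
0.002 1135 [ 0.40698803 -0.24038734] [ 0.54010272 -0.10383453] ((0.4720613956451416, -0.17188403010368347), 0.06979747861623764)
rosette1 9 [ 0.5949 -0.0148] 6.3 [56. 56.] 0.97 [337 212  22  28] [0, 11, 12, 12]
rosette1 9 [0.5981 0.1575] -16.3 [57. 56.] 0.89 [263 208  28  27] [0, 12, 12, 13]
rosette1 9 [0.6225 0.2924] -180.0 [19. 14.] 0.32 [198 205  36  31] [0, 0, 0, 7]
goto [0.472, -0.174, 0.108, 0] -> [-3.27  1.49 18.96] yaw 0.182 | tilt [-0. -0. -1.] phi 10.4
```

Run:
```python
from h import *
p=shot("top"); cv2.imwrite("pics/topd.png",cv2.resize(p["frame"][180:320,170:510],(800,330),interpolation=cv2.INTER_CUBIC))
```

```text
(no output)
```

View pics/topd.png

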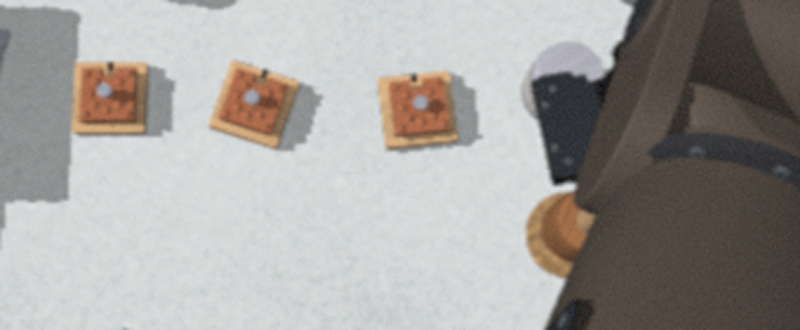

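>>> move_arm(increments=[[1,-3.4,1.5,0,0.18],[1,-3.4,1.5,3,0.18],[1,-3.4,1.5,7,0.18],[1,-3.4,1.5,11,0.18],[1,-3.4,1.5,14,0.18],[1,-3.4,1.5,17,0.18],[1,-3.4,1.5,18.5,0.18],[1,-3.4,1.5,19,0.18],[1,-3.4,1.5,19,0.18],[0,-3.4,1.5,19,0.18],[0,-3.4,1.5,19,0.18],[0,-3.4,1.5,19,0.18],[0,-3.4,1.5,19,0.18],[0,-3.4,1.5,19,0.18],[0,-3.4,1.5,19,0.18],[0,-3.4,1.5,19,0.18],[0,-3.4,1.5,19,0.18]], force=55)

```text
clock: 26.82
eef_pos: [0.4707, -0.1742, 0.1076]
tcp_rot: [3.142, 0.003, -0.0]
force: [-0.8, 0.2, -0.3]
width: 0.0294
grasp_force: 55.0
```

The crop shows three rosettes centred, notches at the black lines, at (110,97), (253,98) and (420,105). The fourth was confirmed by the wrist camera. The grip reads 29 mm on a 25 mm handle, so I'll check it.

Run:
```python
from h import *
p=shot("scene"); u,v=proj(p,[[.4707,-.1742,.1]])[0].astype(int); print(u,v)
a=p["frame"][max(v-70,0):v+70,max(u-90,0):u+90]; cv2.imwrite("pics/sc.png",cv2.resize(a,None,fx=4,fy=4,interpolation=cv2.INTER_CUBIC))
```

```text
285 187
```

View pics/sc.png

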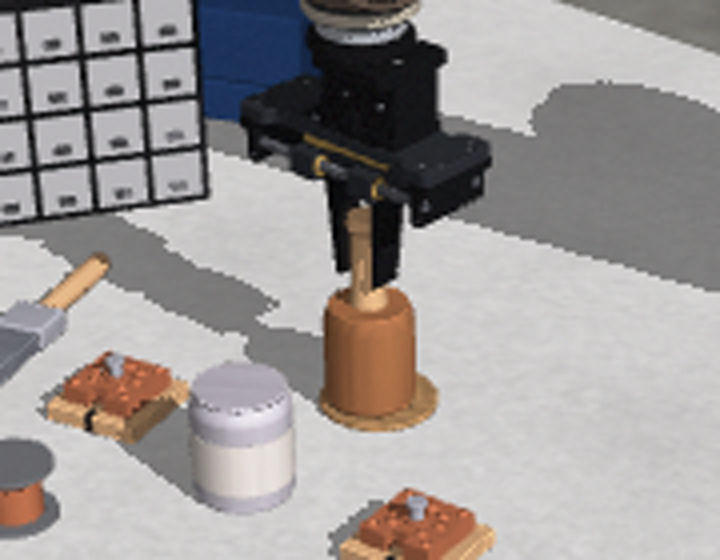

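>>> move_arm(increments=[[0.6,0,0,0,0],[0.6,0,0,0,0],[0.6,0,0,-0.5,0],[0.6,0,0,-0.5,0],[0,0,0,-0.5,0],[0,0,0,-0.5,0],[0,0,0,-0.5,0],[0,0,0,-0.5,0],[0,0,0,-0.5,0]])

```text
clock: 28.0
eef_pos: [0.4706, -0.1742, 0.1126]
tcp_rot: [-3.142, -0.003, 0.0]
force: [0.6, -0.1, -0.4]
width: 0.0297
grasp_force: 55.0
```

>>> move_arm(increments=[[0.6,0,0,0,0],[0.6,0,0,0,0],[0.6,0,0,0.8,0],[0.6,0,0,0.8,0],[0,0,0,0.8,0],[0,0,0,0.8,0],[0,0,0,0.8,0],[0,0,0,0.8,0],[0,0,0,0.8,0]])

```text
clock: 29.12
eef_pos: [0.4707, -0.1743, 0.1047]
tcp_rot: [3.141, 0.003, 0.0]
force: [0.3, 1.2, 0.4]
width: 0.0294
grasp_force: 55.0
```

>>> move_arm(increments=[[0,0,0,-1,0],[0,0,0,-3,0],[0,0,0,-6,0],[0,0,0,-9,0],[0,0,0,-9,0]])

```text
clock: 29.75
eef_pos: [0.4713, -0.1746, 0.1963]
tcp_rot: [3.14, 0.003, 0.005]
force: [0.1, 0.1, -4.5]
width: 0.0296
grasp_force: 55.0
```

Run:
```python
from h import *
o=manip.get_obs(); print(o["eef_pos"],o["force"],o["torque"],o["width"])
p=shot("scene"); u,v=proj(p,[[.4707,-.1742,.17]])[0].astype(int)
a=p["frame"][max(v-70,0):v+80,max(u-90,0):u+90]; cv2.imwrite("pics/sc2.png",cv2.resize(a,None,fx=4,fy=4,interpolation=cv2.INTER_CUBIC))
# mat from scene camera
X=cloud(p); r=spotter.outline_of("mat",p)
for s in r[:2]:
    P=X[s["mask"]]; P=P[(P[:,2]>.003)&(P[:,2]<.008)][:,:2].astype(np.float32); print(s["score"],s["bbox"],len(P),cv2.minEnclosingCircle(P))
goto(.6015,-.3075,.150,0)
```

```text
[ 0.47126773 -0.17456257  0.19634754] [ 0.0576704   0.10233151 -4.46826955] [-0.00607659  0.00778947  0.05713506] 0.02957991811664054
0.67 [274.5, 205.3, 33.3, 20.6] 273 ((0.46651536226272583, -0.16511236131191254), 0.049011364579200745)
0.29 [187.2, 227.4, 20.9, 24.9] 80 ((0.7467429637908936, -0.2496107518672943), 0.02920554205775261)
goto [0.6015, -0.3075, 0.15, 0] -> [13.1  13.37  4.39] yaw 0.002 | tilt [-0.001  0.    -1.   ] phi 0.1
```

View pics/sc2.png

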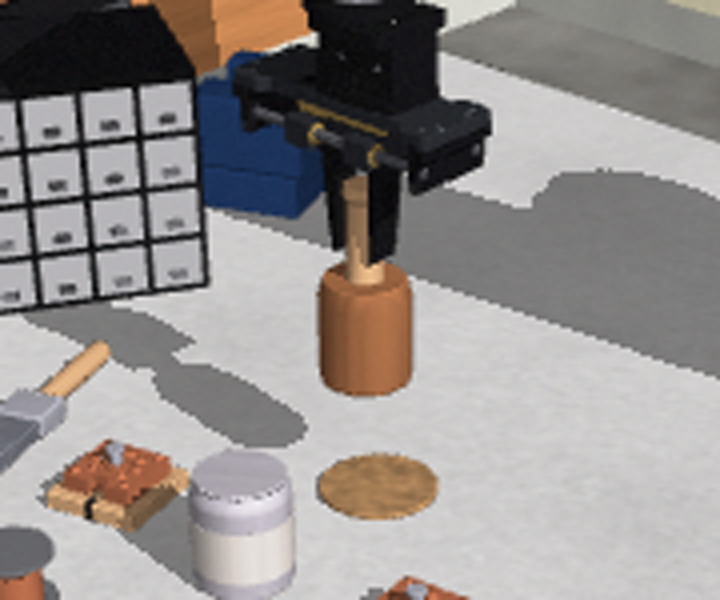

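The mallet hangs upright at (365,330) in the crop and the mat at (378,485) is free. Next is the first strike.

>>> move_arm(increments=[[0,3,3,0,0],[0,7,7,0,0],[0,11,11,0,0],[0,13.1,13.4,0,0],[0,13.1,13.4,1,0],[0,13.1,13.4,2.5,0],[0,13.1,13.4,3.5,0],[0,13.1,13.4,4.2,0],[0,13.1,13.4,4.2,0],[0,13.1,13.4,4.2,0]])

```text
clock: 31.1
eef_pos: [0.6021, -0.308, 0.1532]
tcp_rot: [3.141, 0.003, 0.001]
force: [-0.9, -0.4, -3.8]
width: 0.0298
grasp_force: 55.0
```

```bash
cat > mat.py <<'E'
from h import *
from scipy.optimize import least_squares
p=shot("top"); X=cloud(p)
for s in spotter.outline_of("mat",p)[:2]:
    c=cv2.findContours(s["mask"].astype(np.uint8),cv2.RETR_EXTERNAL,cv2.CHAIN_APPROX_NONE)[0]
    c=max(c,key=len)[:,0].astype(float)
    d=np.c_[(c[:,0]-p["cx"])/p["f"],(c[:,1]-p["cy"])/p["f"],np.ones(len(c))]@p["W"][:3,:3].T
    o=p["W"][:3,3]; P=(o+d*((.005-o[2])/d[:,2])[:,None])[:,:2]
    f=least_squares(lambda q:np.hypot(*(P-q[:2]).T)-q[2],[*P.mean(0),.045],loss="soft_l1",f_scale=.002)
    Q=X[s["mask"]]; Q=Q[(Q[:,2]>-.002)&(Q[:,2]<.012)]
    print("mat",s["score"],s["bbox"],f.x,Q.mean(0))
E
python3 mat.py; python3 -c "
from h import *
goto(.6015,-.3075,.132,0)"
```

```text
goto [0.6015, -0.3075, 0.132, 0] -> [-0.06 -0.06  2.12] yaw 0.002 | tilt [ 0.001 -0.001 -1.   ] phi 0.1
```

>>> move_arm(increments=[[0,-0.05,-0.05,0.4,0],[0,-0.05,-0.05,0.7,0],[0,-0.05,-0.05,1.0,0],[0,-0.05,-0.05,1.3,0],[0,-0.05,-0.05,1.5,0],[0,-0.05,-0.05,1.7,0],[0,-0.05,-0.05,1.8,0],[0,-0.05,-0.05,1.9,0],[0,-0.05,-0.05,1.9,0]])

```text
clock: 32.33
eef_pos: [0.6015, -0.3076, 0.1337]
tcp_rot: [3.141, 0.003, 0.0]
force: [-0.7, 0.6, 4.8]
width: 0.0295
grasp_force: 55.0
```

>>> move_arm(increments=[[0,0,0,0.05,0],[0,0,0,0.1,0],[0,0,0,0.1,0]])

```text
clock: 32.7
eef_pos: [0.6019, -0.3077, 0.1336]
tcp_rot: [3.141, 0.003, 0.002]
force: [-0.2, 1.5, 10.0]
width: 0.0298
grasp_force: 55.0
```

>>> move_arm(increments=[[0,0,0,0.05,0],[0,0,0,0.1,0],[0,0,0,0.15,0],[0,0,0,0.15,0]])

```text
clock: 33.2
eef_pos: [0.6025, -0.308, 0.1335]
tcp_rot: [3.139, 0.003, 0.006]
force: [0.5, 0.5, 18.6]
width: 0.0295
grasp_force: 55.0
```

>>> move_arm(increments=[[0,0,0,-2,0],[0,0,0,-5,0],[0,0,0,-9,0],[0,0,-2,-9,0],[0,-0.3,-7,-9,0],[0,-0.5,-12,-9,0],[0,-0.8,-17,-9,0],[0,-0.8,-22,-9,0],[0,-0.8,-26,-9,0],[0,-0.8,-29.2,-9,0],[0,-0.8,-29.2,-6,0],[0,-0.8,-29.2,-3.5,0],[0,-0.8,-29.2,-2,0],[0,-0.8,-29.2,-1.9,0],[0,-0.8,-29.2,-1.9,0]])

```text
clock: 35.08
eef_pos: [0.593, -0.0155, 0.1504]
tcp_rot: [3.142, 0.003, 0.001]
force: [0.1, 0.4, -4.6]
width: 0.0296
grasp_force: 55.0
```

```bash
python3 mat.py
python3 - <<'E'
from h import *
goto(.594,-.0152,.1315,0)
p=shot("top"); cv2.imwrite("pics/t5.png",cv2.resize(p["frame"][180:320,170:510],(800,330),interpolation=cv2.INTER_CUBIC))
p=shot("wrist"); cv2.imwrite("pics/w5.png",p["frame"])
E
```

```text
goto [0.594, -0.0152, 0.1315, 0] -> [ 0.08 -0.04  1.94] yaw 0.002 | tilt [ 0.001 -0.    -1.   ] phi 0.1
```

View pics/w5.png

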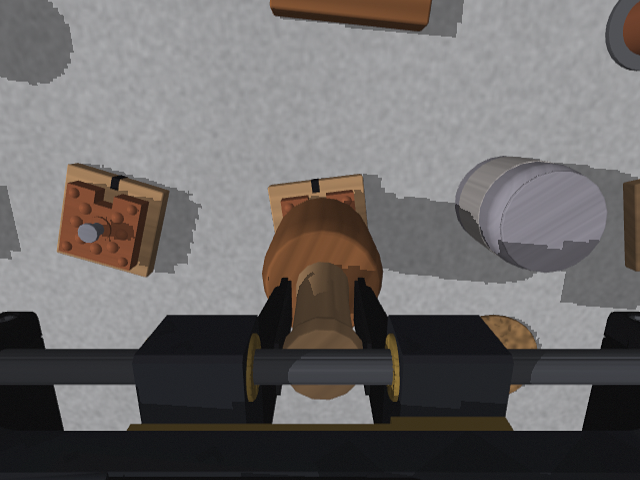

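The wrist view shows the mallet head over the third rosette at (322,220), still upright in the grip. Pressing now.

>>> move_arm(increments=[[0,0.1,0,0.3,0],[0,0.1,0,0.6,0],[0,0.1,0,0.9,0],[0,0.1,0,1.2,0],[0,0.1,0,1.4,0],[0,0.1,0,1.6,0],[0,0.1,0,1.7,0],[0,0.1,0,1.75,0],[0,0.1,0,1.8,0],[0,0.1,0,1.8,0]])

```text
clock: 36.52
eef_pos: [0.5949, -0.0156, 0.1335]
tcp_rot: [3.141, 0.003, 0.005]
force: [-0.8, 1.2, 14.4]
width: 0.0294
grasp_force: 55.0
```

>>> move_arm(increments=[[0,0,0,0.05,0],[0,0,0,0.1,0],[0,0,0,0.1,0]])

```text
clock: 36.9
eef_pos: [0.5955, -0.0157, 0.1334]
tcp_rot: [3.141, 0.003, 0.008]
force: [-0.3, -0.0, 21.3]
width: 0.0299
grasp_force: 55.0
```

>>> move_arm(increments=[[0,0,0,-2,0],[0,0,0,-5,0],[0,0,-3,-5,0],[0,0.1,-8,-5,0],[0,0.2,-13,-5,0],[0,0.3,-17.2,-5,0],[0,0.3,-17.2,-3.5,0],[0,0.3,-17.2,-2,0],[0,0.3,-17.2,-1.6,0],[0,0.3,-17.2,-1.2,0],[0,0.3,-17.2,-0.9,0],[0,0.3,-17.2,-0.6,0],[0,0.3,-17.2,-0.4,0],[0,0.3,-17.2,-0.2,0],[0,0.3,-17.2,-0.15,0],[0,0.3,-17.2,-0.1,0],[0,0.3,-17.2,-0.1,0]])

```text
clock: 39.02
eef_pos: [0.5975, 0.1565, 0.1335]
tcp_rot: [-3.142, -0.003, -0.005]
force: [-0.5, -2.7, 13.3]
width: 0.0293
grasp_force: 55.0
```

>>> move_arm(increments=[[0,0,0,0.05,0],[0,0,0,0.1,0],[0,0,0,0.1,0]])

```text
clock: 39.4
eef_pos: [0.5981, 0.1565, 0.1334]
tcp_rot: [-3.141, -0.003, -0.008]
force: [-0.3, -2.0, 20.0]
width: 0.0298
grasp_force: 55.0
```

```bash
python3 mat.py
```

```text
mat 0.67 [394.2, 261.1, 37.2, 37.5] [ 0.46691282 -0.16993582  0.04335148] [ 0.46672173 -0.17023313  0.00416232]
```

>>> move_arm(increments=[[0,0,0,-2,0],[0,0,0,-5,0],[0,0,-3,-5,0],[0,0.1,-8,-5,0],[0,0.4,-12,-5,0],[0,0.5,-15.1,-5,0],[0,0.5,-15.1,-3.5,0],[0,0.5,-15.1,-2,0],[0,0.5,-15.1,-1.6,0],[0,0.5,-15.1,-1.2,0],[0,0.5,-15.1,-0.9,0],[0,0.5,-15.1,-0.6,0],[0,0.5,-15.1,-0.4,0],[0,0.5,-15.1,-0.2,0],[0,0.5,-15.1,-0.15,0],[0,0.5,-15.1,-0.1,0],[0,0.5,-15.1,-0.1,0]])

```text
clock: 41.62
eef_pos: [0.6021, 0.3076, 0.1335]
tcp_rot: [-3.141, -0.003, -0.004]
force: [-1.0, -2.9, 13.5]
width: 0.0294
grasp_force: 55.0
```

>>> move_arm(increments=[[0,0,0,0.05,0],[0,0,0,0.1,0],[0,0,0,0.1,0]])

```text
clock: 42.0
eef_pos: [0.6026, 0.3077, 0.1334]
tcp_rot: [-3.14, -0.003, -0.007]
force: [-0.0, -3.4, 18.6]
width: 0.0297
grasp_force: 55.0
```

```bash
python3 mat.py; python3 -c "
from h import *
goto(.4665,-.1705,.2,0)"
```

```text
mat 0.86 [388.3, 262.7, 43.5, 33.5] [ 0.46754543 -0.17037552  0.04397206] [ 0.46733528 -0.17049946  0.00394428]
mat 0.63 [259.9, 204.0, 37.9, 37.8] [0.59980197 0.15820055 0.04201076] [0.59220063 0.15583547 0.00932107]
goto [0.4665, -0.1705, 0.2, 0] -> [-13.67  47.79  -6.77] yaw 0.002 | tilt [ 0.004  0.001 -1.   ] phi 0.1
```

All four pins are home. I'll take the mallet back over the mat.

>>> move_arm(increments=[[0,0,0,-2,0],[0,0,0,-6,0],[0,-1,4,-6,0],[0,-2.5,9,-6,0],[0,-4,14,-6,0],[0,-5.5,19,-6,0],[0,-7,24,-6,0],[0,-8.5,29,-6,0],[0,-10,34,-6,0],[0,-11.5,39,-6,0],[0,-12.8,44,-6,0],[0,-13.5,47.9,-6,0],[0,-13.5,47.9,-4,0],[0,-13.5,47.9,-2,0],[0,-13.5,47.9,0,0],[0,-13.5,47.9,1,0],[0,-13.5,47.9,1,0],[0,-13.5,47.9,1,0]])

```text
clock: 44.35
eef_pos: [0.4675, -0.1718, 0.1216]
tcp_rot: [3.141, 0.003, 0.001]
force: [0.6, 0.8, -4.4]
width: 0.0294
grasp_force: 55.0
```

Run:
```python
from h import *
goto(.4665,-.1705,.1055,0); print(manip.get_obs()["torque"])
p=shot("wrist"); cv2.imwrite("pics/w6.png",p["frame"])
p=shot("scene"); u,v=proj(p,[[.4665,-.1705,.1]])[0].astype(int)
a=p["frame"][v-70:v+70,u-90:u+90]; cv2.imwrite("pics/sc6.png",cv2.resize(a,None,fx=4,fy=4,interpolation=cv2.INTER_CUBIC))
```

```text
goto [0.4665, -0.1705, 0.1055, 0] -> [-0.1  -0.13  1.61] yaw 0.002 | tilt [ 0.001 -0.    -1.   ] phi 0.1
[ 0.01064826 -0.01324197 -0.02263896]
```

View pics/sc6.png

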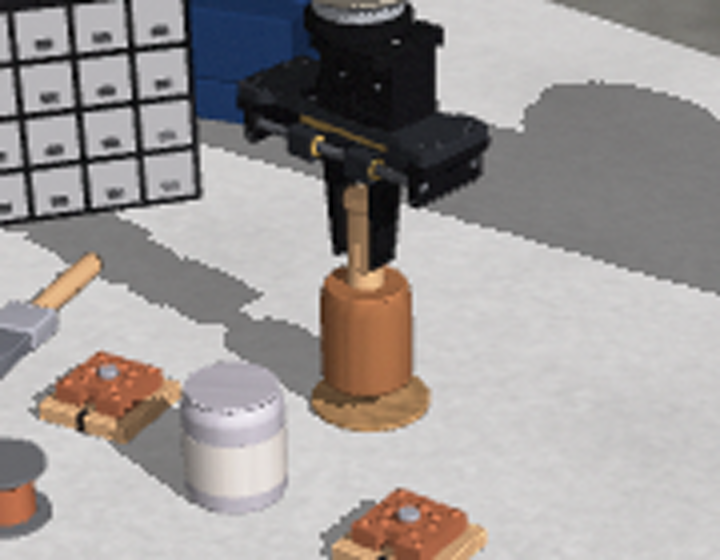

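The mallet hangs upright over the mat at (368,330), with the pins down in the nearby rosettes. Setting it down now.

>>> move_arm(increments=[[0,-0.1,-0.13,0.6,0],[0,-0.1,-0.13,1.0,0],[0,-0.1,-0.13,1.3,0],[0,-0.1,-0.13,1.5,0],[0,-0.1,-0.13,1.6,0],[0,-0.1,-0.13,1.65,0],[0,-0.1,-0.13,1.65,0]])

```text
clock: 45.32
eef_pos: [0.4662, -0.1705, 0.1047]
tcp_rot: [3.141, 0.003, 0.0]
force: [-0.0, 0.1, -2.7]
width: 0.0294
grasp_force: 55.0
```

>>> move_arm(increments=[[0,0,0,0.05,0],[0.7,0,0,0.05,0],[0.7,0,0,0.05,0],[0.7,0,0,0.05,0],[0.7,0,0,-2,0],[0.7,0,0,-5,0],[0.7,0,0,-9,0],[0.7,0,0,-14,0],[0.7,0,0,-19,0],[0.7,6,-8,-22,0],[0.7,6,-8,-22,0],[0.7,6,-8,-22,0],[0.7,6,-8,-22,0]])

```text
clock: 46.95
eef_pos: [0.5256, -0.0905, 0.3241]
tcp_rot: [3.142, 0.003, -0.001]
force: [0.1, -0.5, -1.2]
width: 0.0668
grasp_force: 0.0
```

```bash
cat > fin.py <<'E'
from h import *
p=shot("wrist"); X=cloud(p); cv2.imwrite("pics/w7.png",p["frame"]); print(manip.get_obs()["eef_pos"])
for r in rects(p,"rosette1",.023,.032,56):
    k=np.hypot(X[...,0]-r[0][0],X[...,1]-r[0][1])<.005; print("pin top",np.nanmedian(X[...,2][k]))
rects(p,"block1",.009,.018,76)
r=spotter.outline_of("mallet",p)[0]; P=X[r["mask"]]; Q=P[(P[:,2]>.152)&(P[:,2]<.162)][:,:2].astype(np.float32); print("knob",len(Q),cv2.minEnclosingCircle(Q))
# mat: visible cork points
k=(X[...,2]>.0035)&(X[...,2]<.0075)&(np.hypot(X[...,0]-.4665,X[...,1]+.1705)<.058)
Q=X[cv2.morphologyEx(k.astype(np.uint8),cv2.MORPH_OPEN,np.ones((3,3)))>0][:,:2].astype(np.float32); print("mat",len(Q),cv2.minEnclosingCircle(Q),Q.min(0),Q.max(0))
E
python3 fin.py
```

```text
[ 0.52546928 -0.09086267  0.32415369]
rosette1 21 [ 0.6015 -0.3071] 13.4 [57. 58.] 0.98 [480  98  56  63] [0, 50, 56, 69]
rosette1 21 [ 0.5939 -0.0149] 7.6 [56. 57.] 0.85 [231 109  54  54] [0, 54, 58, 61]
rosette1 21 [0.597  0.1573] -17.7 [58. 57.] 0.59 [ 79 102  59  63] [0, 51, 54, 70]
pin top 0.03406303213319259
pin top 0.03426787112246368
pin top 0.03440519050074192
block1 21 [0.6024 0.2844] -180.0 [28. 75.] 0.96 [ 0 93 29 65] [114, 123, 999, 999]
block1 21 [ 0.594  -0.0145] 6.6 [76. 77.] 0.81 [223  99  67  72] [27, 74, 105, 116]
block1 21 [0.3342 0.2837] -177.5 [56. 27.] 0.81 [ 36 307  32  41] [999, 999, 999, 999]
block1 21 [0.5973 0.1563] -17.0 [75. 77.] 0.77 [79 90 76 82] [39, 70, 117, 999]
block1 21 [ 0.6013 -0.3072] 13.5 [77. 77.] 0.6 [469  85  71  83] [25, 76, 103, 999]
knob 454 ((0.46595656871795654, -0.1701933890581131), 0.014838747680187225)
mat 898 ((0.46595609188079834, -0.17026251554489136), 0.04475914686918259) [ 0.43268678 -0.21432917] [ 0.5099729  -0.12677345]
```

View pics/w7.png

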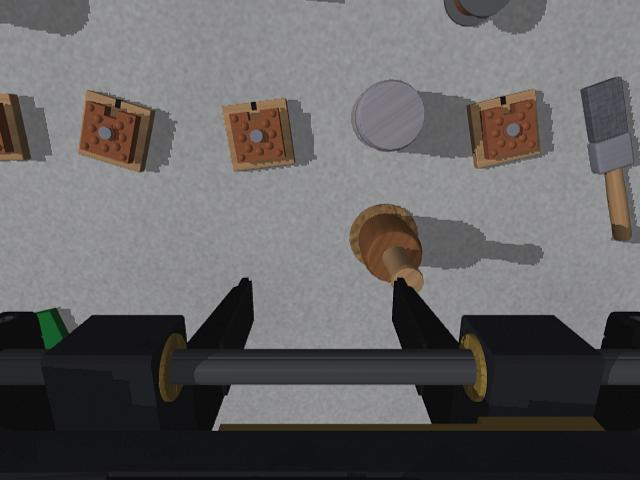

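The mallet, at (388,240), stands exactly at the mat's centre. Three rosettes, at (113,130), (258,133) and (508,128), are centred with their pins home. I'll check the fourth.

>>> move_arm(increments=[[0.7,0,-6,0,0],[0.7,0,-12,0,0],[0.7,0,-18,0,0],[0.7,0,-24,0,0],[0.7,0,-28,0,0],[0.7,0,-28,0,0],[0.7,0,-28,0,0],[0.7,0,-28,0,0]])

```text
clock: 48.15
eef_pos: [0.5257, 0.1884, 0.3246]
tcp_rot: [3.141, 0.0, -0.0]
force: [-0.6, -0.6, 0.0]
width: 0.0663
grasp_force: 0.0
```

```bash
sed -i '/^rects(p,"block1"/q' fin.py; python3 fin.py
```

```text
[0.52571679 0.18845357 0.32469077]
rosette1 22 [0.6016 0.3085] 0.0 [56. 55.] 0.85 [190 108  56  48] [0, 55, 56, 64]
rosette1 22 [ 0.5939 -0.0149] 7.6 [56. 58.] 0.83 [470 110  54  55] [0, 51, 54, 69]
rosette1 22 [0.5967 0.1575] -17.7 [57. 57.] 0.7 [320 104  58  62] [0, 54, 54, 59]
pin top 0.03459907936576315
pin top 0.03409034174480885
pin top 0.034268372020853116
block1 22 [ 0.5935 -0.0133] 6.5 [77. 75.] 0.94 [457  99  66  76] [24, 105, 114, 999]
block1 22 [0.5974 0.1577] -17.3 [76. 77.] 0.93 [310  89  81  85] [24, 75, 117, 117]
block1 22 [0.4289 0.5677] 0.0 [77. 76.] 0.88 [  0 235  72  57] [25, 103, 105, 105]
block1 22 [0.3279 0.2808] 0.0 [27. 41.] 0.74 [246 306  26  43] [49, 999, 999, 999]
block1 22 [0.6025 0.3089] 0.0 [76. 75.] 0.56 [187  93  69  66] [34, 75, 114, 116]
```

```bash
python3 -c "
from h import *
print(order.close_job())"
```

```text
the job is handed in; nothing more can be done
None
```

The job is handed in. All four rosettes lie centred on their own blocks with notches at the black lines, all four pins are fully down, and the mallet stands upright in the middle of its mat.

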